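# Fish a bracket out of a guard tunnel with a telescopic hook

## Task

A bracket has slid to the far end of the narrow guard tunnel, out of a hand's reach. Use the standing telescopic hook to feel your way in over it without ramming the tunnel, draw the bracket right out onto the bench (do not touch it with the gripper until it is clear of the tunnel), then lay the bracket flat on its base in the tray and leave the hook standing upright on its foot on the bench. Leave the other things on the bench where they are.

Things in the scene. Friction and masses are not known exactly. Their poses are not given: they have to be found in the camera images.
- bay: Fixed grey sheet-steel guard tunnel with aluminium corner posts (reaching to y = +-83 mm), 134 mm high, standing on the bench, no floor of its own. Origin: centre of its footprint, bench level; +x points into the tunnel. Inside 110 mm wide (y +-55). Roof: crosswise steel bars, underside 120 mm above the bench, 16 mm gaps, so one can look in but not reach in from above.
- bay_mouth (a point): Middle of the tunnel's open mouth (tunnel x = -100 mm), 60 mm above the bench.
- bay_back (a point): Point on the inner face of the tunnel's closed back wall (tunnel x = +94 mm), 100 mm above the bench: a firm place to feel with the hook.
- bracket: Loose aluminium bracket, 0.2 to 0.4 kg: base plate 120 (x) x 60 x 10 mm, upright web across its middle, 16 mm thick (x +-8), 60 mm wide (y), top 50 mm above the underside, a 30 mm wide window in it from 10 to 38 mm height. Origin: centre of its underside. Starts flat on the bench deep in the tunnel, x roughly along the tunnel's x. Pinch the web from above across its 16 mm.
- picker: Telescopic hook tool, 0.45 kg, upright on its weighted foot (68 x 60 x 12 mm, x -28 to +40). Origin: under the handle's middle, at the foot's underside. Rod along +x at 60 mm height: 16 mm thick sleeve to x = 118, then 10 mm rod, ending in a 10 mm pin straight down to 22 mm height. The pin's distance from the handle axis is NOT KNOWN: 240 to 280 mm; stiff friction holds it, it slides above 12 N.
- picker_grip (a point): Grip point of the hook tool, on the handle's axis 118 mm above the foot's underside. The black handle is 36 mm along the tool's x and 30 mm along y, from 12 to 140 mm height; pinch it from above, best across its x faces. Touching a known place (back wall, web) with the pin shows the rod's length; the pin must pass over the web, drop behind it and draw the bracket out.
- tray: Fixed grey open tray, outside 170 (x) x 110 (y) x 26 mm high, walls 4 mm, floor about 4 mm thick. Origin: centre of its underside.
- bottle: Loose white bottle, 56 mm thick, 160 mm tall, bystander. Origin: centre of its underside.
- jar: Loose small jar, 60 mm thick, 75 mm tall, bystander. Origin: centre of its underside.
- bearing: Loose steel ring, 72 mm outside, 20 mm high, lying flat, bystander. Origin: centre of its underside.
- coupling: Loose dark steel coupling hub, 60 mm flange below, 36 mm neck, 70 mm tall, bystander. Origin: centre of its underside.
- scanner: Loose hand scanner lying on the bench, about 165 mm long, 60 mm high, bystander. Origin: at bench level near its middle.
- spanner: Loose steel spanner, 170 mm long, lying on the bench, bystander. Origin: at bench level near its middle.
- driver: Loose screwdriver, 190 mm long, lying on the bench, bystander. Origin: at bench level near its middle.
Not all that is in view belongs to the job. Leave any green or purple look-alike of the bracket alone. There is more than one size of the tray; the one meant has the size given above.

How it is judged (in metres and radians):
On the way:
1. the bracket is drawn out of the tunnel by the hook tool (its middle past the mouth with the tool in contact) (x of bracket in the frame of bay below -0.115 m and contact force between picker and bracket above 0.2 N).
At the end, for the whole second after the job is handed in: Bracket flat on the tray floor (tilt < 0.08 rad, underside < 9 mm above the bench, centre within 50 mm along x and 40 mm along y of the tray's centre); hook tool upright on its foot on the bench (tilt < 0.08 rad, < 5 mm up); both released and at rest (x of bracket in the frame of tray between -0.05 and 0.05 m and y of bracket in the frame of tray between -0.04 and 0.04 m and height (world z) of bracket below 0.009 m and angle between each of bracket, picker's own z axis and vertical below 0.08 rad and linear speed of each of bracket, picker below 0.02 m/s and height (world z) of picker below 0.005 m); the robot touches nothing.
It fails at once if the gripper or arm touches the bracket before it is clear of the tunnel (x of bracket in the frame of bay above -0.15 m and contact force between any of the fingers, the arm and bracket above 0.5 N).
It fails at once if the hook tool is rammed against the tunnel (more than 40 N) (contact force between picker and bay above 40 N).
It fails at once if a bystander is shifted by more than 30 mm (distance of any of bottle, jar, bearing, coupling, scanner, spanner, driver from where it was at the start of the episode above 0.03 m).
It also fails if it takes over 72 s, if anything falls off the work surface, if the arm or the gripper's body presses on something with over 40 N, if the wrist force passes 120 N, or if a joint passes its speed limit or range.

## Robot

A 7-joint arm with a two-finger parallel gripper is mounted at the origin on the work surface. World frame = base frame: x ahead of the robot, y to its left, z up, the work surface at z = 0. Lengths are in mm, angles in rad, forces in N, time in s.
With the tool pointing down it reaches from about 400 to 925 mm from the base axis. Payload 4.1 kg.
Tool frame: the origin (TCP) lies at the very end of the fingers, on their centre line; the grasp point (between the pads) lies 19 mm behind it; z points along the fingers, y is the line along which they close (so a half turn about z gives the same grasp; the last joint's range is limited). The gripper opens to 85 mm and grips with 20 to 120 N. Pads are 22 mm wide; open, the fingers measure 114 mm over their backs; the gripper's body (76 mm by 85 mm) begins 54 mm behind the grasp point. The pads swing forward as they close: fully open they stand 13 mm farther back than shut.
Start: joints at [1.066, 0.398, 0.045, 1.537, -0.019, 1.207, -0.051], TCP at [256.629, -597.231, 231.347] pointing down, gripper open.
Joint ranges: [-2.82, 2.82], [-0.49, 2.23], [-1.37, 1.46], [0, 2.46], [-1.36, 4.5], [0.23, 2], [-2.94, 2.94]. Speed limits (rad/s): [2.57, 2.57, 3.14, 3.14, 3.14, 3.14, 3.14].

## Interface

Orientations are given as a unit quaternion [w, x, y, z].
In Python, from bench import readout, viewer, order gives the robot as it stands.
- The arm moves only by the shell command python3 -m creep 'ROWS' [OPENING]. ROWS is a JSON object of lists of equal length, an entry for each row: "slide": the shift along the tool's x, y, z each as a share of 0.2 m, from -1 to 1, a list of three; "twist": the turn, a rotation vector about the tool's x, y, z each as a share of 45 degrees, from -1 to 1, a list of three. A call has 1 to 5 rows; each row is the pose to reach, as a shift and turn from the pose commanded when the call began, along the tool's axes at that moment; what a row does not reach only later rows make up. A row lasts 1/10 s, in which the tool goes at most 50 mm and 8.59 degrees, less where a joint would pass 70% of its speed; a pose out of reach is approached as far as the arm can. A call with a number of a shift or a turn outside -1 to 1 is refused whole. A call with a gripper value outside its range is refused whole. OPENING is the opening, from -1 (shut) to 1 (fully open), set as the call begins (- or left out, the last holds). The fingers move at their own pace and stop on an object; the grip force is fixed at half the most. Time passes only in rows, so rows that repeat a pose let the fingers close. It gives the time, the measured TCP pose, the force, the opening and the grip force at its end, in the units of the state.
- readout.read_state(): the state, without advancing time (a new reading comes with each control period).
- viewer.snapshot(name): name is "side" or "top" or "wrist"; returns a dict with "img" (480x640x3 uint8, red, green, blue), "depth" (480x640 float32, mm along the optical axis (not along the pixel's ray), 0 where there is no reading), "vfov" (degrees; the focal length in pixels is half the picture's height over the tangent of half this angle, whatever the lens; pixels are square), "cx", "cy" (the principal point, pixels), "k1" (the pictures are not rectified: a ray, as slopes to the right and down, at radius r is drawn at 1 + k1 r^2 times it, then the intrinsics apply), "rvec" (rotation vector, rad) and "tvec" (3), from world to camera coordinates, as OpenCV has them. Camera axes: x right, y down, z forward; pixel columns grow to the right and rows downward; lengths in mm; the calibration is good to about 2 mm. A picture is of the moment at which its call begins.
- order.sign_off(): hands the job in; it is judged then, once.
The state is a dict: "time_s": time; "joint_pos": joint angles; "qd": joint speeds; "joint_efforts": joint torques, N m; "tcp_pos": TCP position; "tcp_rot": TCP orientation; "contact_force": force on the tool from outside, world axes, zero at the start; "torque": the same for the moment, N m; "gripper_width": finger opening in mm; "grasp_force": force on a finger pad.
Only numpy, scipy, OpenCV 4.12 (cv2) and the standard library are available. Lean on these libraries where they do the work, as an engineer would, in place of code of your own. Each camera call takes 0.05 s, during which the arm holds its last target. There are 200 camera calls.

## Working session

There is one attempt and no reset: what is moved stays moved. The work goes in short steps, Python scripts to look and compute and a shell command to move; the robot and the scene stay as the last step left them, time stands still between calls to the robot, and variables do not carry over. Pictures are saved under pics/ and viewed, at most 10 in all, crops included, and the job is handed in when it is done.

```bash
ls; mkdir -p pics; cat > h.py <<'E'
import numpy as np, cv2
from bench import readout, viewer, order
from scipy.spatial.transform import Rotation as R
def snap(n,save=None):
    s=viewer.snapshot(n)
    if save: cv2.imwrite('pics/'+save+'.png',s['img'][:,:,::-1])
    np.savez('/tmp/%s.npz'%n,**s); return s
def load(n): return {k:(v if v.ndim else v.item()) for k,v in np.load('/tmp/%s.npz'%n).items()}
def K(s):
    f=240/np.tan(np.radians(s['vfov'])/2); return np.array([[f,0,s['cx']],[0,f,s['cy']],[0,0,1.]])
def rays(s,uv):
    uv=np.asarray(uv,float).reshape(-1,2); k=K(s)
    n=(uv-k[:2,2])/k[0,0]; r=np.linalg.norm(n,axis=1,keepdims=True); q=r.copy()
    for _ in range(20): q=r/(1+s['k1']*q*q)
    n=n*q/np.maximum(r,1e-9); return np.c_[n,np.ones(len(n))]
def plane(s,uv,z):
    M=cv2.Rodrigues(np.asarray(s['rvec'],float))[0]; t=np.asarray(s['tvec'],float).ravel()
    c=-M.T@t; d=rays(s,uv)@M; return c+d*((z-c[2])/d[:,2])[:,None]
def cloud(s):
    v,u=np.mgrid[0:480,0:640]; d=s['depth'].ravel()
    M=cv2.Rodrigues(np.asarray(s['rvec'],float))[0]; t=np.asarray(s['tvec'],float).ravel()
    P=(rays(s,np.c_[u.ravel(),v.ravel()])*d[:,None]-t)@M
    P[d==0]=np.nan; return P.reshape(480,640,3)
def proj(s,P):
    M=cv2.Rodrigues(np.asarray(s['rvec'],float))[0]; t=np.asarray(s['tvec'],float).ravel()
    c=np.atleast_2d(P)@M.T+t; n=c[:,:2]/c[:,2:]; r2=(n**2).sum(1,keepdims=True)
    return n*(1+s['k1']*r2)*K(s)[0,0]+K(s)[:2,2]
E
python3 - <<'E'
from h import *
for n in('top','side'):
    s=snap(n,n+'0'); M=cv2.Rodrigues(np.asarray(s['rvec'],float))[0]; print(n,s['vfov'],s['k1'],(-M.T@np.ravel(s['tvec'])).round(),M.round(2).tolist())
st=readout.read_state(); print(st['tcp_pos'],st['tcp_rot'],st['time_s'],st['gripper_width'])
E
```

```text
pics
top 53.54869748826952 0.03262811591152648 [ 348.  -16. 1420.] [[-0.01, -1.0, -0.02], [-0.99, 0.01, -0.11], [0.11, 0.02, -0.99]]
side 48.26540758973899 -0.015386618138720633 [ 340.  877. 1101.] [[-0.98, -0.19, 0.0], [-0.14, 0.73, -0.67], [0.13, -0.66, -0.74]]
[ 256.37717796 -596.66340343  230.37381998] [-8.63354224e-04  9.79477956e-01  2.01549332e-01 -2.35257651e-04] 0.1 85.77487713745872
```

View pics/top0.png

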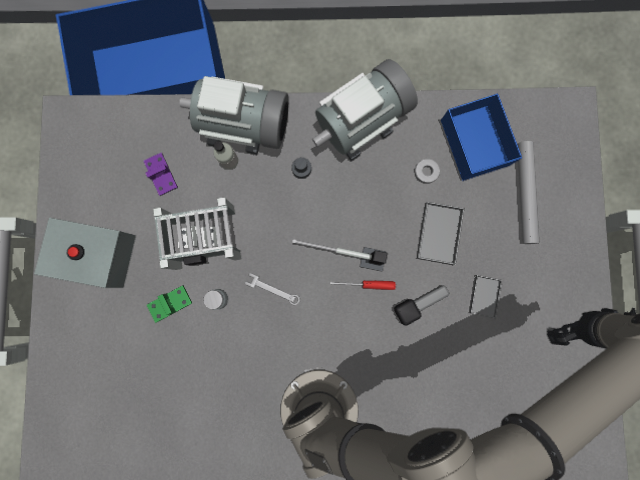

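View pics/side0.png

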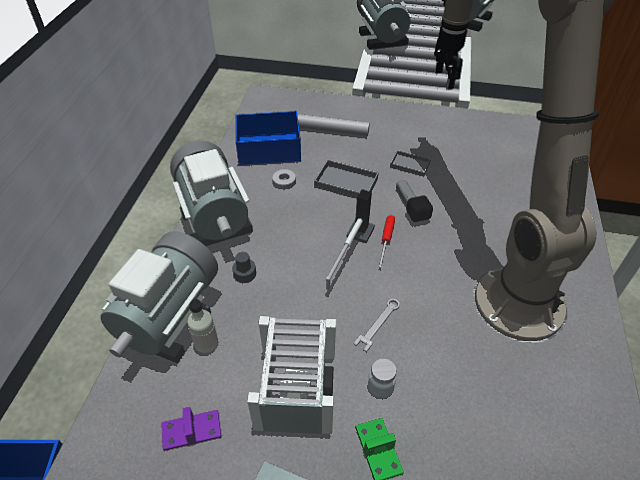

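Top view: tunnel at about (194,233), with its mouth facing right (world −y). Hook tool: handle (375,258), pin (293,241). Tray candidates: the open tray at (440,234), the small one at (485,295), and a blue bin at (480,137). The larger grey one at (440,234) looks like the 170×110 tray. The purple (160,173) and green (170,302) brackets are decoys; the real one is inside the tunnel. I'll measure and confirm.

```bash
python3 - <<'E'
from h import *
T=load('top');S=load('side');A=cloud(T);B=cloud(S)
def win(C,s,c,r): # world xy window centred
    m=(abs(C[...,0]-c[0])<r)&(abs(C[...,1]-c[1])<r); return C[m]
def rect(P):
    return [np.round(x,1) if not isinstance(x,tuple) else np.round(x,1).tolist() for x in cv2.minAreaRect(P[:,:2].astype(np.float32))]
for nm,uv,z in[('bay',(194,233),134),('handle',(378,256),140),('pin',(293,241),60),('tray',(440,234),4),('small',(485,295),4),('jar',(215,299),75),('bottle',(223,152),160),('coup',(301,168),70)]:
    c=plane(T,[uv],z)[0];print(nm,c.round(0))
    if nm=='bay':
        for C in(A,B):
            P=win(C,T,c,170); Q=P[(P[:,2]>128)&(P[:,2]<142)];print(' top',len(Q),rect(Q),Q.mean(0).round(1))
    if nm=='handle':
        for C in(A,B):
            P=win(C,T,c,60);Q=P[(P[:,2]>132)&(P[:,2]<148)];print(' top',len(Q),rect(Q),Q.mean(0).round(1))
            P=win(C,T,c,300);Q=P[(P[:,2]>50)&(P[:,2]<76)&(P[:,1]>c[1]+30)&(abs(P[:,0]-c[0])<90)]
            l=cv2.fitLine(Q[:,:2].astype(np.float32),cv2.DIST_HUBER,0,.01,.01).ravel()
            print(' rod',len(Q),l.round(3),np.degrees(np.arctan2(l[1],l[0])).round(2),Q[np.argmax(Q[:,1])].round(),np.median(Q[:,2]))
    if nm in('tray','small'):
        for C in(A,B):
            P=win(C,T,c,130 if nm=='tray' else 80);Q=P[(P[:,2]>17)&(P[:,2]<34)];print(' rim',len(Q),rect(Q) if len(Q) else 0)
P=A[(A[...,2]>5)&(A[...,2]<60)];
np.save('/tmp/A.npy',A)
# enlarged, bracket in the tunnel + tool + tray
a=cv2.resize(T['img'][180:280,140:250],None,fx=5,fy=5,interpolation=2); b=cv2.resize(S['img'][305:440,240:345],None,fx=3.7,fy=3.7,interpolation=2)
a=cv2.copyMakeBorder(a,0,max(0,b.shape[0]-a.shape[0]),0,0,0)[:500];b=b[:500]
w=np.hstack([a,b])[:, :,::-1];w=cv2.resize(w,(800,int(w.shape[0]*800/w.shape[1])));cv2.imwrite('pics/crop.png',w)
E
```

```text
bay [497. 335. 134.]
 top 1185 [[499.9, 339.1], [165.3, 200.1], np.float64(8.5)] [498.2 341.5 131. ]
 top 2376 [[498.8, 339.6], [165.9, 203.3], np.float64(8.5)] [497.4 347.1 130.5]
handle [ 429. -164.  140.]
 top 153 [[427.4, -167.7], [35.3, 30.3], np.float64(77.9)] [ 426.9 -167.6  139.5]
 rod 320 [ 2.19000e-01  9.76000e-01  4.55645e+02 -3.61420e+01] 77.36 [476.  72.  61.] 65.42862269523692
 top 132 [[425.1, -169.2], [40.0, 29.9], np.float64(76.8)] [ 425.8 -166.2  139.8]
 rod 317 [ 2.23000e-01  9.75000e-01  4.56122e+02 -2.76280e+01] 77.14 [476.  73.  61.] 65.36936836519695
pin [479.  69.  60.]
tray [ 501. -365.    4.]
 rim 355 [[481.9, -407.7], [205.4, 195.1], np.float64(79.4)]
 rim 414 [[485.0, -399.3], [203.0, 187.2], np.float64(77.5)]
small [ 320. -488.    4.]
 rim 72 [[317.3, -484.6], [72.4, 111.0], np.float64(77.4)]
 rim 71 [[314.6, -485.5], [78.2, 112.8], np.float64(78.8)]
jar [317. 288.  75.]
bottle [715. 252. 160.]
coup [691.  44.  70.]
```

View pics/crop.png

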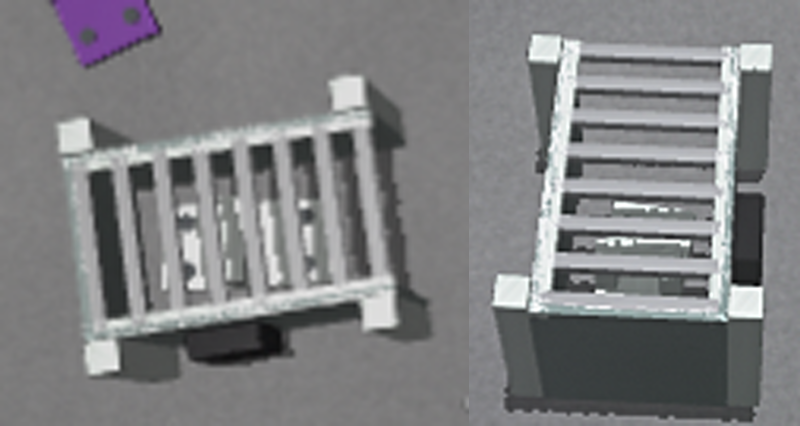

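The crops show the bracket (grey, with holes in its base) under the bars. Its web is at about crop (230,240), deep in the tunnel. The mouth is at the right in the top view, and the near end in the side view is closed. Next I'll get the bracket and tray poses.

```bash
python3 - <<'E'
from h import *
T=load('top');S=load('side')
def rect(P): r=cv2.minAreaRect(P[:,:2].astype(np.float32)); return np.round(r[0],1),np.round(r[1],1),round(r[2],1)
o=np.array([499.3,339.4]);a=np.radians(98.5);ex=np.array([np.cos(a),np.sin(a)]);ey=np.array([-ex[1],ex[0]])
for n,s in(('top',T),('side',S)):
    C=cloud(s).reshape(-1,3);L=np.c_[(C[:,:2]-o)@ex,(C[:,:2]-o)@ey,C[:,2]]
    m=(abs(L[:,0])<88)&(abs(L[:,1])<50)
    W=L[m&(abs(L[:,2]-50)<5)];print(n,'web',len(W),rect(W) if len(W)>4 else W, np.median(W,0))
    Bp=L[m&(abs(L[:,2]-10)<4)];print(' base',len(Bp),rect(Bp),Bp.min(0).round(),Bp.max(0).round())
    q=(abs(C[:,0]-495)<115)&(abs(C[:,1]+375)<110)&(C[:,2]>17)&(C[:,2]<34)
    I=np.zeros((120,120),np.uint8);ij=((C[q][:,:2]-[375,-495])/2).astype(int);ok=((ij>=0)&(ij<120)).all(1);I[ij[ok,0],ij[ok,1]]=255
    I=cv2.dilate(I,np.ones((5,5)))
    k,lab=cv2.connectedComponents(I);l=lab[tuple(np.clip(ij,0,119).T)]
    for j in range(1,k):
        if (l==j).sum()>20: print(' tray comp',(l==j).sum(),rect(C[q][l==j]))
    # pin end: rod top pts
    q=C[(C[:,2]>15)&(C[:,2]<75)&(C[:,1]>40)&(C[:,1]<100)&(abs(C[:,0]-478)<40)]
    t=np.radians(77.3);d=(q[:,:2]-[426.5,-167.5])@[np.cos(t),np.sin(t)]
    for lo,hi in((20,40),(40,56),(56,70)):
        e=d[(q[:,2]>lo)&(q[:,2]<hi)];print(' pin d',lo,len(e),(e.min().round(),e.max().round(1)) if len(e) else '')
E
```

```text
top web 87 (array([17.7, -2.7]), array([56.7, 14.5]), 89.7) [18.33538712 -1.86504742 50.00486833]
 base 282 (array([-1.4, -4.1]), array([ 81.2, 175.5]), 84.9) [-85. -47.   6.] [87. 44. 14.]
 tray comp 345 (array([ 502.5, -363.3]), array([110.6, 170.9]), 79.4)
 pin d 20 0 
 pin d 40 2 (np.float64(239.0), np.float64(242.7))
 pin d 56 42 (np.float64(212.0), np.float64(245.2))
side web 96 (array([13.5, -1.8]), array([58.7, 11.4]), 89.4) [14.31481775 -8.74534044 50.58116753]
 base 260 (array([-20.8,   2.2]), array([ 60.3, 100.7]), 84.6) [-71. -32.   6.] [28. 35. 14.]
 tray comp 410 (array([ 501.3, -362.7]), array([121.4, 172.2]), 79.4)
 pin d 20 15 (np.float64(239.0), np.float64(245.2))
 pin d 40 15 (np.float64(238.0), np.float64(244.7))
 pin d 56 48 (np.float64(212.0), np.float64(245.6))
```

```bash
cat >> h.py <<'E'
def go(*targets):
    """each target (x,y,z,yaw of tool y deg): print slide/twist from the previous pose"""
    st=readout.read_state(); p=np.array(st['tcp_pos']);q=np.array(st['tcp_rot']);r=R.from_quat(q[[1,2,3,0]])
    y=r.as_matrix()[:,1]; print('now',p.round(1),'yaw',np.degrees(np.arctan2(y[1],y[0])).round(1),'t',round(st['time_s'],2),'w',round(st['gripper_width'],1),'F',np.round(st['contact_force'],1))
    for t in targets:
        a=np.radians(t[3]);Y=np.array([np.cos(a),np.sin(a),0]);Z=np.array([0,0,-1.]);r2=R.from_matrix(np.c_[np.cross(Y,Z),Y,Z])
        print(' slide',(r.inv().apply(np.array(t[:3])-p)/200).round(3),'twist',((r.inv()*r2).as_rotvec(degrees=True)/45).round(3))
        p=np.array(t[:3],float);r=r2
E
python3 - <<'E'
from h import *
go((330,-440,230,-85),(400,-260,230,-102.6),(426.5,-167.5,180,-102.6))
E
```

```text
now [ 256.4 -596.7  230.4] yaw -66.7 t 0.1 w 85.8 F [-0.2  0.1 -0.5]
 slide [ 0.647 -0.574  0.003] twist [-0.002  0.001  0.406]
 slide [ 0.427 -0.866  0.   ] twist [0.    0.    0.391]
 slide [ 0.028 -0.48   0.25 ] twist [0. 0. 0.]
```

```bash

python3 -m creep '{"slide":[[0.1,-0.1,0],[0.25,-0.22,0],[0.4,-0.36,0],[0.55,-0.48,0],[0.647,-0.574,0]],"twist":[[0,0,0.1],[0,0,0.2],[0,0,0.3],[0,0,0.4],[0,0,0.406]]}' 1
python3 -m creep '{"slide":[[0.08,-0.17,0],[0.16,-0.34,0],[0.25,-0.51,0],[0.34,-0.69,0],[0.427,-0.866,0]],"twist":[[0,0,0.1],[0,0,0.2],[0,0,0.3],[0,0,0.391],[0,0,0.391]]}'
python3 -m creep '{"slide":[[0.01,-0.15,0.06],[0.02,-0.3,0.12],[0.028,-0.4,0.18],[0.028,-0.48,0.25],[0.028,-0.48,0.25]],"twist":[[0,0,0],[0,0,0],[0,0,0],[0,0,0],[0,0,0]]}'
python3 - <<'E'
from h import *
go((426.3,-167.3,180,-102.6),(426.3,-167.3,99,-102.6))
s=snap('wrist','w1')
E
```

```text
time_s: 0.6
tcp_pos: [331.8, -437.6, 230.9]
tcp_rot: [-0.001, 0.999, 0.044, 0.0]
contact_force: [0.1, 0.6, 0.3]
gripper_width: 85.2
grasp_force: 0.0
time_s: 1.1
tcp_pos: [400.3, -259.0, 231.1]
tcp_rot: [-0.0, 0.994, -0.11, -0.0]
contact_force: [0.4, -0.6, 0.4]
gripper_width: 85.3
grasp_force: 0.0
time_s: 1.6
tcp_pos: [425.5, -165.5, 179.5]
tcp_rot: [-0.001, 0.994, -0.108, -0.002]
contact_force: [-0.3, 0.3, -0.7]
gripper_width: 85.2
grasp_force: 0.0
now [ 425.5 -165.5  179.5] yaw -102.4 t 1.6 w 85.2 F [-0.3  0.3 -0.7]
 slide [ 0.006  0.008 -0.003] twist [-0.001  0.006  0.006]
 slide [0.    0.    0.405] twist [0. 0. 0.]
```

View pics/w1.png

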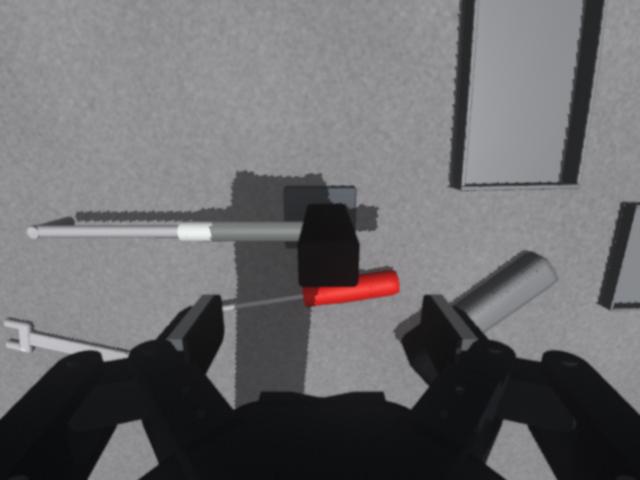

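The wrist view shows the handle (328,245) midway between the fingers, with the rod running left to the pin at (33,232). I'll descend and grip.

```bash

python3 -m creep '{"slide":[[0.006,0.008,0.08],[0.006,0.008,0.18],[0.006,0.008,0.28],[0.006,0.008,0.36],[0.006,0.008,0.402]],"twist":[[0,0,0],[0,0,0],[0,0,0],[0,0,0],[0,0,0]]}'
python3 -m creep '{"slide":[[0,0,0],[0,0,0],[0,0,0],[0,0,0],[0,0,0]],"twist":[[0,0,0],[0,0,0],[0,0,0],[0,0,0],[0,0,0]]}' -1
python3 -m creep '{"slide":[[0,0,0],[0,0,0],[0,0,0],[0,0,0],[0,0,0]],"twist":[[0,0,0],[0,0,0],[0,0,0],[0,0,0],[0,0,0]]}'
python3 - <<'E'
from h import *
for n in('top','side'):
    s=snap(n);C=cloud(s).reshape(-1,3)
    q=C[(C[:,2]>52)&(C[:,2]<74)&(C[:,1]>-125)&(C[:,1]<100)&(abs(C[:,0]-458)<50)]
    l=cv2.fitLine(q[:,:2].astype(np.float32),cv2.DIST_HUBER,0,.01,.01).ravel();print(np.degrees(np.arctan2(l[1],l[0])).round(2),l.round(3),q[np.argmax(q[:,1])].round(1))
go((426,-167,145,-102.6))
E
```

```text
time_s: 2.15
tcp_pos: [426.8, -171.5, 100.3]
tcp_rot: [0.0, 0.994, -0.111, -0.001]
contact_force: [0.3, -0.2, 0.6]
gripper_width: 85.5
grasp_force: 0.0
time_s: 2.65
tcp_pos: [428.4, -170.2, 101.9]
tcp_rot: [0.0, 0.994, -0.11, 0.001]
contact_force: [0.4, 1.6, 5.9]
gripper_width: 35.2
grasp_force: 61.1
time_s: 3.15
tcp_pos: [428.5, -170.2, 102.0]
tcp_rot: [0.0, 0.994, -0.11, 0.001]
contact_force: [-0.6, 1.1, 6.0]
gripper_width: 35.3
grasp_force: 61.2
76.9 [ 2.2700e-01  9.7400e-01  4.5813e+02 -2.5996e+01] [476.5  72.   59.7]
77.14 [ 2.23000e-01  9.75000e-01  4.57392e+02 -2.24060e+01] [476.2  73.3  69. ]
now [ 428.5 -170.2  102. ] yaw -102.6 t 3.25 w 35.2 F [-0.6  1.1  6.1]
 slide [-0.015 -0.013 -0.215] twist [ 0.    -0.003  0.   ]
```

```bash

python3 -m creep '{"slide":[[0,0,-0.03],[0,0,-0.08],[0,0,-0.14],[0,0,-0.19],[0,0,-0.215]],"twist":[[0,0,0],[0,0,0],[0,0,0],[0,0,0],[0,0,0]]}'
python3 - <<'E'
from h import *
for n in('top','side'):
    s=snap(n);C=cloud(s).reshape(-1,3)
    q=C[(C[:,2]>85)&(C[:,2]<125)&(C[:,1]>-125)&(C[:,1]<120)&(abs(C[:,0]-458)<60)]
    l=cv2.fitLine(q.astype(np.float32),cv2.DIST_HUBER,0,.01,.01).ravel();print(l.round(3),q[np.argmax(q[:,1])].round(1))
    for lo in(-120,-60,0,40): e=q[(q[:,1]>lo)&(q[:,1]<lo+25)]; print(lo,np.percentile(e[:,2],80).round(1))
go((495,-105,142,-92),(562,-39.5,142,-81.5))
E
```

```text
time_s: 3.75
tcp_pos: [428.2, -170.4, 145.4]
tcp_rot: [0.0, 0.994, -0.11, 0.001]
contact_force: [0.9, -1.3, -4.2]
gripper_width: 35.3
grasp_force: 60.5
[ 2.22000e-01  9.75000e-01 -1.90000e-02  4.58405e+02 -2.47130e+01
  1.09325e+02] [477.5  71.6 108.1]
-120 113.4
-60 110.5
0 110.8
40 110.6
[ 2.22000e-01  9.75000e-01 -2.20000e-02  4.56847e+02 -2.72250e+01
  1.09767e+02] [474.5  72.  110.2]
-120 113.3
-60 111.7
0 110.4
40 111.2
now [ 428.2 -170.3  145. ] yaw -102.6 t 3.85 w 35.5 F [-0.2 -0.3 -4.8]
 slide [ 0.255 -0.392  0.015] twist [ 0.001 -0.003 -0.236]
 slide [ 0.323 -0.339  0.   ] twist [ 0.     0.    -0.233]
```

```bash

python3 -m creep '{"slide":[[0.04,-0.06,0],[0.1,-0.15,0],[0.16,-0.25,0.01],[0.22,-0.34,0.015],[0.255,-0.392,0.02]],"twist":[[0,0,-0.04],[0,0,-0.1],[0,0,-0.16],[0,0,-0.21],[0,0,-0.236]]}'
python3 -m creep '{"slide":[[0.06,-0.06,0],[0.14,-0.14,0],[0.22,-0.23,0],[0.29,-0.3,0],[0.323,-0.339,0]],"twist":[[0,0,-0.04],[0,0,-0.1],[0,0,-0.16],[0,0,-0.21],[0,0,-0.233]]}'
python3 - <<'E'
from h import *
o=np.array([499.3,339.4]);a=np.radians(98.5);ex=np.array([np.cos(a),np.sin(a)]);ey=np.array([-ex[1],ex[0]])
for n in('top','side'):
    s=snap(n,n+'2');C=cloud(s).reshape(-1,3);L=np.c_[(C[:,:2]-o)@ex,(C[:,:2]-o)@ey,C[:,2]]
    q=L[(L[:,2]>85)&(L[:,2]<125)&(L[:,0]>-340)&(L[:,0]<-115)&(abs(L[:,1])<40)]
    l=cv2.fitLine(q.astype(np.float32),cv2.DIST_HUBER,0,.01,.01).ravel();print(l.round(3),q[np.argmax(q[:,0])].round(1))
st=readout.read_state();p=st['tcp_pos'];print('tcp bay',(p[:2]-o)@ex,(p[:2]-o)@ey,p[2])
def W(x,y): return o+ex*x+ey*y
go((*W(-284,-6),141,-81.5),(*W(-192,-6),141,-81.5))
E
```

```text
time_s: 4.35
tcp_pos: [496.8, -101.1, 139.6]
tcp_rot: [-0.001, 1.0, -0.014, 0.001]
contact_force: [-0.3, -0.1, -3.7]
gripper_width: 35.5
grasp_force: 60.8
time_s: 4.85
tcp_pos: [562.9, -37.1, 139.8]
tcp_rot: [-0.0, 0.997, 0.076, 0.0]
contact_force: [-0.1, 0.8, -4.5]
gripper_width: 35.6
grasp_force: 60.7
[ 1.00000e+00  1.00000e-03 -8.00000e-03 -2.38976e+02 -4.64100e+00
  1.03615e+02] [-134.7    0.4  103.5]
[ 1.00000e+00  3.00000e-03 -2.20000e-02 -2.37062e+02 -4.40200e+00
  1.04306e+02] [-132.5   -1.4   95.2]
tcp bay -382.032673384587 -6.4550591440675 139.72849360521528
now [562.2 -37.5 139.7] yaw -81.4 t 4.95 w 35.4 F [-0.3  0.1 -4.5]
 slide [-0.001 -0.49  -0.006] twist [-0.001 -0.     0.003]
 slide [-0.   -0.46  0.  ] twist [0. 0. 0.]
```

View pics/top2.png

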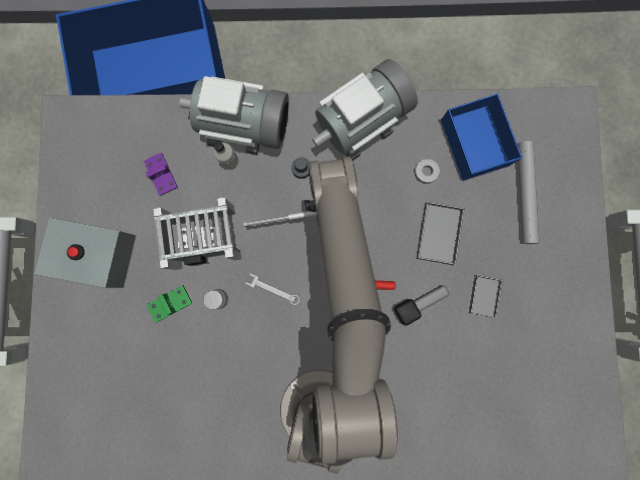

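The rod lines up with the tunnel axis, its tip at (245,225) just outside the mouth (235,222). I'll advance over the web.

```bash

python3 -m creep '{"slide":[[0,-0.06,0],[0,-0.15,0],[0,-0.25,0],[0,-0.35,-0.003],[0,-0.42,-0.003]],"twist":[[0,0,0],[0,0,0],[0,0,0],[0,0,0],[0,0,0]]}'
python3 -m creep '{"slide":[[0,-0.07,0],[0,-0.15,0],[0,-0.24,0],[0,-0.32,0],[0,-0.38,0]],"twist":[[0,0,0],[0,0,0],[0,0,0],[0,0,0],[0,0,0]]}'
python3 - <<'E'
from h import *
o=np.array([499.3,339.4]);a=np.radians(98.5);ex=np.array([np.cos(a),np.sin(a)]);ey=np.array([-ex[1],ex[0]])
st=readout.read_state();p=st['tcp_pos'];print('tcp bay',(p[:2]-o)@ex,(p[:2]-o)@ey,p[2])
def W(x,y): return o+ex*x+ey*y
go((*W(-193,-6),140,-81.5),(*W(-193,-6),103,-81.5))
T=snap('top');S=snap('side')
for n,s in(('top',T),('side',S)):
    C=cloud(s).reshape(-1,3);L=np.c_[(C[:,:2]-o)@ex,(C[:,:2]-o)@ey,C[:,2]]
    q=L[(L[:,2]>90)&(L[:,2]<112)&(abs(L[:,0])<90)&(abs(L[:,1]+4)<9)];print(n,len(q),q[:,0].max() if len(q) else '')
a=cv2.resize(T['img'][180:280,140:250],None,fx=5,fy=5,interpolation=2); b=cv2.resize(S['img'][305:440,240:345],None,fx=3.7,fy=3.7,interpolation=2)
w=np.hstack([a[:499],b[:499][:,:,:]]) if b.shape[0]>=499 else np.hstack([a[:b.shape[0]],b])
w=cv2.resize(w[:,:,::-1],(800,int(w.shape[0]*800/w.shape[1])));cv2.imwrite('pics/crop3.png',w)
E
```

```text
time_s: 5.45
tcp_pos: [547.6, 45.1, 140.5]
tcp_rot: [0.0, 0.997, 0.074, -0.0]
contact_force: [0.2, 0.6, -4.7]
gripper_width: 35.2
grasp_force: 60.9
time_s: 5.95
tcp_pos: [537.1, 120.0, 140.5]
tcp_rot: [0.0, 0.997, 0.074, -0.0]
contact_force: [-0.1, -0.3, -4.4]
gripper_width: 35.4
grasp_force: 60.8
tcp bay -222.60485732834806 -4.995472057699417 140.46306798582185
now [537.1 120.  140.5] yaw -81.5 t 5.95 w 35.4 F [-0.1 -0.3 -4.4]
 slide [ 0.005 -0.148  0.002] twist [ 0.  0. -0.]
 slide [0.    0.    0.185] twist [0. 0. 0.]
top 74 23.020297826519506
side 90 19.671954206750573
```

View pics/crop3.png

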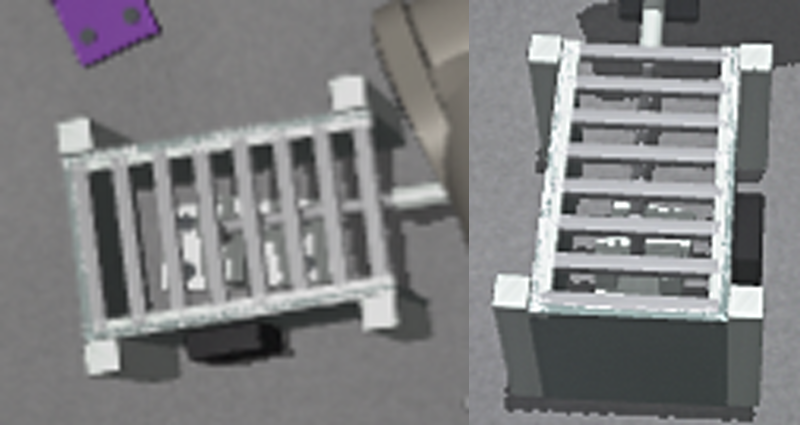

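The rod tip is over the web (crop (230,220)). I'll go 30 mm further, then drop behind the web.

```bash

python3 -m creep '{"slide":[[0,-0.04,0],[0,-0.09,0],[0,-0.13,0],[0,-0.15,0],[0,-0.15,0]],"twist":[[0,0,0],[0,0,0],[0,0,0],[0,0,0],[0,0,0]]}'
python3 -m creep '{"slide":[[0,0,0.04],[0,0,0.08],[0,0,0.12],[0,0,0.15],[0,0,0.175]],"twist":[[0,0,0],[0,0,0],[0,0,0],[0,0,0],[0,0,0]]}'
python3 -m creep '{"slide":[[0,0.02,0],[0,0.04,0],[0,0.07,0],[0,0.11,0],[0,0.15,0]],"twist":[[0,0,0],[0,0,0],[0,0,0],[0,0,0],[0,0,0]]}'
python3 -m creep '{"slide":[[0,0.04,0],[0,0.08,0],[0,0.12,0],[0,0.16,0],[0,0.2,0]],"twist":[[0,0,0],[0,0,0],[0,0,0],[0,0,0],[0,0,0]]}'
python3 - <<'E'
from h import *
o=np.array([499.3,339.4]);a=np.radians(98.5);ex=np.array([np.cos(a),np.sin(a)]);ey=np.array([-ex[1],ex[0]])
st=readout.read_state();p=st['tcp_pos'];print('tcp bay',(p[:2]-o)@ex,(p[:2]-o)@ey,p[2])
for n in('top','side'):
    C=cloud(snap(n)).reshape(-1,3);L=np.c_[(C[:,:2]-o)@ex,(C[:,:2]-o)@ey,C[:,2]]
    q=L[(abs(L[:,2]-50)<4)&(abs(L[:,0])<140)&(abs(L[:,1])<50)];print(n,len(q),np.median(q,0),np.percentile(q[:,0],[5,95]))
def W(x,y): return o+ex*x+ey*y
go((*W(-420,-6),p[2],-81.5))
E
```

```text
time_s: 6.55
tcp_pos: [533.0, 149.7, 140.5]
tcp_rot: [-0.0, 0.997, 0.075, 0.0]
contact_force: [-0.2, 0.8, -4.6]
gripper_width: 35.6
grasp_force: 61.0
time_s: 7.05
tcp_pos: [532.9, 148.4, 104.5]
tcp_rot: [0.0, 0.997, 0.074, -0.001]
contact_force: [0.4, -0.2, -3.7]
gripper_width: 35.6
grasp_force: 61.1
time_s: 7.55
tcp_pos: [537.8, 119.0, 105.8]
tcp_rot: [-0.0, 0.997, 0.074, 0.0]
contact_force: [-1.6, 1.7, -4.8]
gripper_width: 35.6
grasp_force: 61.1
time_s: 8.05
tcp_pos: [543.7, 79.2, 105.6]
tcp_rot: [-0.0, 0.997, 0.074, 0.0]
contact_force: [-0.9, 3.2, -3.7]
gripper_width: 35.4
grasp_force: 61.2
tcp bay -263.9335623858219 -5.451712946446893 105.60685730898781
top 79 [-34.32541671  -0.99644812  50.14563608] [-42.13481211  94.56379888]
side 154 [98.23249293 -1.47127938 50.35880436] [-45.46232444 100.6488473 ]
now [543.8  77.3 105.5] yaw -81.6 t 8.15 w 35.3 F [-0.6 -0.4 -4.8]
 slide [0.005 0.771 0.001] twist [ 0.002  0.    -0.003]
```

The bracket follows: its web is now at bay x ≈ −34. I'll keep drawing.

```bash

python3 -m creep '{"slide":[[0,0.04,0],[0,0.09,0],[0,0.14,0],[0,0.19,0],[0,0.24,0]],"twist":[[0,0,0],[0,0,0],[0,0,0],[0,0,0],[0,0,0]]}'
python3 -m creep '{"slide":[[0,0.05,0],[0,0.1,0],[0,0.15,0],[0,0.2,0],[0,0.25,0]],"twist":[[0,0,0],[0,0,0],[0,0,0],[0,0,0],[0,0,0]]}'
python3 -m creep '{"slide":[[0,0.05,0],[0,0.1,0],[0,0.15,0],[0,0.2,0],[0,0.24,0]],"twist":[[0,0,0],[0,0,0],[0,0,0],[0,0,0],[0,0,0]]}'
python3 -m creep '{"slide":[[0,0.04,0],[0,0.07,0],[0,0.1,0],[0,0.12,0],[0,0.13,0]],"twist":[[0,0,0],[0,0,0],[0,0,0],[0,0,0],[0,0,0]]}'
python3 - <<'E'
from h import *
o=np.array([499.3,339.4]);a=np.radians(98.5);ex=np.array([np.cos(a),np.sin(a)]);ey=np.array([-ex[1],ex[0]])
st=readout.read_state();p=st['tcp_pos'];print('tcp bay',(p[:2]-o)@ex,(p[:2]-o)@ey,p[2])
for n in('top','side'):
    C=cloud(snap(n)).reshape(-1,3);L=np.c_[(C[:,:2]-o)@ex,(C[:,:2]-o)@ey,C[:,2]]
    q=L[(abs(L[:,2]-50)<4)&(L[:,0]<-120)&(L[:,0]>-300)&(abs(L[:,1])<50)];print(n,len(q),np.median(q,0),cv2.minAreaRect(q[:,:2].astype(np.float32)))
def W(x,y): return o+ex*x+ey*y
go((p[0],p[1],p[2]+42,-81.5),(*W(-500,-6),p[2]+42,-81.5))
E
```

```text
time_s: 8.65
tcp_pos: [550.7, 30.8, 105.4]
tcp_rot: [0.0, 0.997, 0.074, -0.0]
contact_force: [-0.5, 1.7, -4.1]
gripper_width: 35.4
grasp_force: 61.1
time_s: 9.15
tcp_pos: [558.1, -18.4, 105.4]
tcp_rot: [0.0, 0.997, 0.074, -0.0]
contact_force: [-0.5, 1.9, -4.8]
gripper_width: 35.3
grasp_force: 61.2
time_s: 9.65
tcp_pos: [565.2, -66.1, 105.5]
tcp_rot: [0.0, 0.997, 0.074, -0.0]
contact_force: [0.1, 2.2, -5.1]
gripper_width: 35.2
grasp_force: 61.2
time_s: 10.15
tcp_pos: [569.0, -91.0, 105.5]
tcp_rot: [0.0, 0.997, 0.074, -0.0]
contact_force: [0.1, 0.9, -5.0]
gripper_width: 35.4
grasp_force: 61.1
tcp bay -435.97524798250925 -5.26857821259151 105.4759283841212
top 76 [-206.38254855    4.18077011   49.71580854] ((-205.27145385742188, -2.659656524658203), (56.545352935791016, 17.73882484436035), 83.44213104248047)
side 130 [-205.17624107    2.1067551    49.96338368] ((-202.7614288330078, -2.330080032348633), (60.11548614501953, 27.72161865234375), 81.74413299560547)
now [569.  -91.1 105.6] yaw -81.5 t 10.25 w 35.1 F [-0.1 -0.  -4.5]
 slide [-0.    -0.001 -0.21 ] twist [ 0.001 -0.    -0.   ]
 slide [0.004 0.32  0.   ] twist [0. 0. 0.]
```

```bash

python3 -m creep '{"slide":[[0,-0.02,0],[0,-0.04,-0.03],[0,-0.04,-0.1],[0,-0.04,-0.17],[0,-0.04,-0.21]],"twist":[[0,0,0],[0,0,0],[0,0,0],[0,0,0],[0,0,0]]}'
python3 - <<'E'
from h import *
go((520,-150,147,-90),(432,-211,147,-102.6),(432,-211,103,-102.6))
E
```

```text
time_s: 10.75
tcp_pos: [569.3, -82.9, 150.2]
tcp_rot: [0.001, 0.997, 0.074, 0.002]
contact_force: [0.8, -0.5, -4.8]
gripper_width: 35.1
grasp_force: 61.3
now [569.3 -82.9 150.2] yaw -81.5 t 10.75 w 35.1 F [ 0.8 -0.5 -4.8]
 slide [-0.293  0.296  0.015] twist [ 0.002 -0.005  0.189]
 slide [-0.44   0.305  0.   ] twist [0.   0.   0.28]
 slide [0.   0.   0.22] twist [0. 0. 0.]
```

```bash

python3 -m creep '{"slide":[[-0.04,0.04,0],[-0.11,0.11,0],[-0.18,0.18,0],[-0.25,0.25,0],[-0.293,0.296,0.0]],"twist":[[0,0,0.03],[0,0,0.08],[0,0,0.13],[0,0,0.17],[0,0,0.189]]}'
python3 -m creep '{"slide":[[-0.08,0.06,0],[-0.19,0.13,0],[-0.3,0.2,0],[-0.39,0.27,0],[-0.44,0.305,0]],"twist":[[0,0,0.05],[0,0,0.12],[0,0,0.19],[0,0,0.25],[0,0,0.28]]}'
python3 -m creep '{"slide":[[0,0,0.04],[0,0,0.09],[0,0,0.14],[0,0,0.18],[0,0,0.2]],"twist":[[0,0,0],[0,0,0],[0,0,0],[0,0,0],[0,0,0]]}'
python3 -m creep '{"slide":[[0,0,0.01],[0,0,0.02],[0,0,0.02],[0,0,0.02],[0,0,0.02]],"twist":[[0,0,0],[0,0,0],[0,0,0],[0,0,0],[0,0,0]]}'
python3 -c "
from h import *
go((432,-211,103,-102.6))"
```

```text
time_s: 11.25
tcp_pos: [515.9, -153.2, 146.9]
tcp_rot: [0.001, 1.0, -0.003, -0.001]
contact_force: [-0.2, -0.0, -4.1]
gripper_width: 35.3
grasp_force: 61.3
time_s: 11.75
tcp_pos: [428.1, -212.7, 147.4]
tcp_rot: [0.0, 0.994, -0.112, -0.001]
contact_force: [-0.1, -0.5, -4.6]
gripper_width: 35.4
grasp_force: 61.2
time_s: 12.25
tcp_pos: [430.3, -209.9, 106.0]
tcp_rot: [-0.0, 0.994, -0.109, -0.001]
contact_force: [-0.3, -0.4, -3.8]
gripper_width: 35.6
grasp_force: 61.3
time_s: 12.75
tcp_pos: [430.8, -211.0, 103.8]
tcp_rot: [0.0, 0.994, -0.11, 0.0]
contact_force: [0.4, 0.4, -3.6]
gripper_width: 35.2
grasp_force: 61.3
now [ 430.8 -211.   103.8] yaw -102.6 t 12.75 w 35.2 F [ 0.4  0.4 -3.6]
 slide [ 0.006 -0.001  0.004] twist [ 0.    -0.001 -0.   ]
```

```bash

python3 -m creep '{"slide":[[0,0,0.004],[0,0,0.008],[0,0,0.012],[0,0,0.012]],"twist":[[0,0,0],[0,0,0],[0,0,0],[0,0,0]]}'
python3 -c "
from h import *
go((430.8,-211,220,-102.6))"
```

```text
time_s: 13.15
tcp_pos: [430.8, -211.0, 102.0]
tcp_rot: [0.0, 0.994, -0.11, 0.0]
contact_force: [-1.2, 1.4, 4.9]
gripper_width: 35.2
grasp_force: 62.3
now [ 430.8 -211.   102. ] yaw -102.6 t 13.15 w 35.2 F [-1.2  1.4  4.9]
 slide [ 0.    0.   -0.59] twist [ 0. -0. -0.]
```

```bash

python3 -m creep '{"slide":[[0,0,0],[0,0,0],[0,0,0],[0,0,0],[0,0,0]],"twist":[[0,0,0],[0,0,0],[0,0,0],[0,0,0],[0,0,0]]}' 1
python3 -m creep '{"slide":[[0,0,-0.05],[0,0,-0.15],[0,0,-0.3],[0,0,-0.45],[0,0,-0.59]],"twist":[[0,0,0],[0,0,0],[0,0,0],[0,0,0],[0,0,0]]}'
python3 - <<'E'
from h import *
o=np.array([499.3,339.4]);a=np.radians(98.5);ex=np.array([np.cos(a),np.sin(a)]);ey=np.array([-ex[1],ex[0]])
for n in('top','side'):
    C=cloud(snap(n,n+'4')).reshape(-1,3);L=np.c_[(C[:,:2]-o)@ex,(C[:,:2]-o)@ey,C[:,2]]
    q=L[(abs(L[:,2]-50)<3)&(L[:,0]<-120)&(L[:,0]>-300)&(abs(L[:,1])<50)]
    b=L[(L[:,2]>6)&(L[:,2]<13)&(L[:,0]<-125)&(L[:,0]>-300)&(abs(L[:,1])<50)]
    for k in(q,b):
        r=cv2.minAreaRect(k[:,:2].astype(np.float32));print(n,len(k),np.round(r[0],1),np.round(r[1],1),round(r[2],1),'world',(o+ex*r[0][0]+ey*r[0][1]).round(1))
    h=C[(C[:,2]>60)&(np.hypot(C[:,0]-430,C[:,1]+211)<30)&(C[:,2]<150)];print('handle',len(h),h[:,2].max() if len(h) else '')
go((500,-20,220,-92),(529,120,180,-88))
E
```

```text
time_s: 13.65
tcp_pos: [430.6, -210.9, 101.1]
tcp_rot: [0.0, 0.994, -0.11, 0.0]
contact_force: [-0.6, 1.1, -0.1]
gripper_width: 85.7
grasp_force: 0.0
time_s: 14.15
tcp_pos: [430.7, -210.9, 221.3]
tcp_rot: [0.0, 0.994, -0.11, 0.001]
contact_force: [0.9, 0.3, 0.7]
gripper_width: 85.6
grasp_force: 0.0
top 83 [-207.1   -2.5] [56.3 15. ] 81.5 world [532.4 135. ]
top 543 [-212.     0.6] [166.7  97.4] 0.7 world [530.1 129.7]
handle 113 146.89813702409734
side 126 [-206.6   -1.2] [58.7 20. ] 82.2 world [531.  135.2]
side 477 [-214.8    3. ] [161.5  93.2] 6.6 world [528.1 126.5]
handle 397 147.2285924564552
now [ 433.4 -212.   223.9] yaw -102.6 t 14.25 w 85.4 F [ 0.4 -0.2  0.5]
 slide [ 0.115 -1.01   0.019] twist [ 0.004 -0.011 -0.236]
 slide [ 0.12  -0.705  0.2  ] twist [ 0.     0.    -0.089]
```

View pics/side4.png

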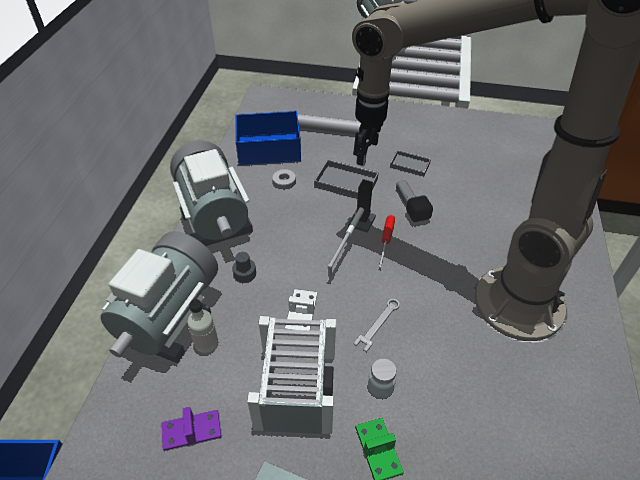

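The hook stands upright (360,205), and the bracket is clear of the mouth at (300,308), turned about 8°. Next is the move over it.

```bash

python3 -m creep '{"slide":[[0.02,-0.18,0],[0.04,-0.38,0.0],[0.07,-0.58,0.01],[0.09,-0.78,0.02],[0.11,-0.96,0.02]],"twist":[[0,0,-0.05],[0,0,-0.1],[0,0,-0.15],[0,0,-0.2],[0,0,-0.236]]}'
python3 -m creep '{"slide":[[0.02,-0.16,0.04],[0.04,-0.32,0.08],[0.07,-0.48,0.12],[0.1,-0.63,0.16],[0.12,-0.72,0.2]],"twist":[[0,0,-0.02],[0,0,-0.04],[0,0,-0.05],[0,0,-0.05],[0,0,-0.05]]}'
python3 - <<'E'
from h import *
s=snap('wrist','w5')
go((531.8,135.1,100,-89.7),(531.8,135.1,24,-89.7))
q=(abs(cloud(s)-np.array([531.8,135.1,50]))<[45,30,3]).all(2);P=cloud(s)[q];r=cv2.minAreaRect(P[:,:2].astype(np.float32));print(len(P),r)
E
```

```text
time_s: 14.75
tcp_pos: [493.8, -26.3, 214.8]
tcp_rot: [-0.0, 1.0, -0.016, -0.0]
contact_force: [0.1, -1.1, -0.3]
gripper_width: 85.4
grasp_force: 0.0
time_s: 15.25
tcp_pos: [522.7, 117.8, 174.7]
tcp_rot: [-0.001, 1.0, 0.004, -0.0]
contact_force: [-0.5, 0.1, 0.4]
gripper_width: 85.5
grasp_force: 0.0
now [522.3 120.5 173.5] yaw -89.4 t 15.3 w 85.0 F [ 0.7  3.2 -0.4]
 slide [ 0.049 -0.071  0.368] twist [-0.004  0.002  0.007]
 slide [0.   0.   0.38] twist [0. 0. 0.]
1375 ((533.1099243164062, 134.2555694580078), (59.83366012573242, 16.055683135986328), 1.9888020753860474)
```

View pics/w5.png

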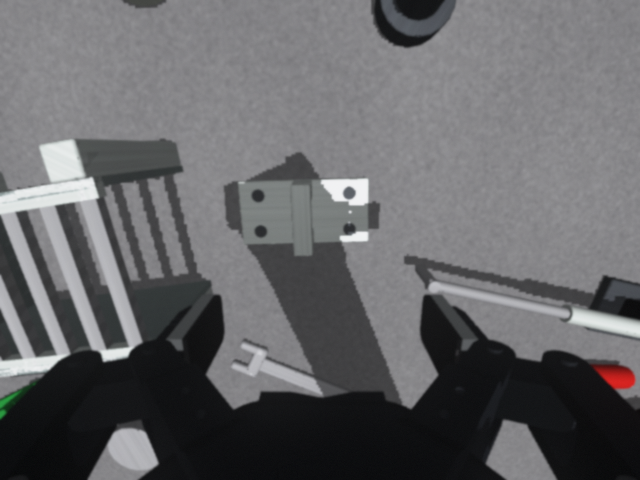

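The wrist view shows the bracket web (302,217) between the fingers' lanes and the tunnel mouth well to the left (x<130). I'll descend.

```bash

python3 -m creep '{"slide":[[0.02,-0.02,0.06],[0.04,-0.05,0.15],[0.05,-0.068,0.25],[0.052,-0.068,0.34],[0.052,-0.068,0.42]],"twist":[[0,0,-0.02],[0,0,-0.02],[0,0,-0.02],[0,0,-0.02],[0,0,-0.02]]}'
python3 -c "
from h import *
go((532.5,134.5,24,-88.5))"
```

```text
time_s: 15.8
tcp_pos: [533.0, 126.6, 89.5]
tcp_rot: [0.001, 1.0, 0.009, -0.001]
contact_force: [0.4, -0.9, 1.0]
gripper_width: 85.3
grasp_force: 0.0
now [533.  126.6  89.5] yaw -88.9 t 15.8 w 85.3 F [ 0.4 -0.9  1. ]
 slide [-0.001 -0.04   0.328] twist [ 0.002  0.001 -0.009]
```

```bash

python3 -m creep '{"slide":[[0,-0.03,0.05],[0,-0.04,0.13],[0,-0.04,0.21],[0,-0.04,0.28],[0,-0.04,0.325]],"twist":[[0,0,-0.01],[0,0,-0.01],[0,0,-0.01],[0,0,-0.01],[0,0,-0.01]]}'
python3 -m creep '{"slide":[[0,0,0],[0,0,0]],"twist":[[0,0,0],[0,0,0]]}'
python3 -c "
from h import *
go((532.5,134.5,24,-88.5))"
```

```text
time_s: 16.3
tcp_pos: [532.7, 135.8, 24.9]
tcp_rot: [0.0, 1.0, 0.014, -0.001]
contact_force: [-0.0, -0.5, 0.4]
gripper_width: 85.4
grasp_force: 0.0
time_s: 16.5
tcp_pos: [533.4, 136.4, 26.3]
tcp_rot: [0.0, 1.0, 0.014, 0.0]
contact_force: [-0.3, -1.3, 0.6]
gripper_width: 85.3
grasp_force: 0.0
now [533.4 136.4  26.3] yaw -88.4 t 16.5 w 85.3 F [-0.3 -1.3  0.6]
 slide [-0.005  0.009  0.012] twist [ 0.    -0.001  0.002]
```

```bash

python3 -m creep '{"slide":[[0,0,0.005],[0,0,0.005],[0,0,0.005],[0,0,0.005],[0,0,0.005]],"twist":[[0,0,0],[0,0,0],[0,0,0],[0,0,0],[0,0,0]]}' -1
python3 -m creep '{"slide":[[0,0,0.005],[0,0,0.005],[0,0,0.005],[0,0,0.005],[0,0,0.005]],"twist":[[0,0,0],[0,0,0],[0,0,0],[0,0,0],[0,0,0]]}'
python3 -m creep '{"slide":[[0,0,-0.05],[0,0,-0.15],[0,0,-0.35],[0,0,-0.55],[0,0,-0.75]],"twist":[[0,0,0],[0,0,0],[0,0,0],[0,0,0],[0,0,0]]}'
python3 -c "
from h import *
go((580,-40,180,-70),(580,-220,180,-36),(502,-363,180,-10.6))
print(np.round(readout.read_state()['joint_pos'],2))"
```

```text
time_s: 17.0
tcp_pos: [533.3, 136.1, 25.5]
tcp_rot: [0.0, 1.0, 0.014, 0.0]
contact_force: [1.5, 1.4, -2.3]
gripper_width: 15.2
grasp_force: 58.4
time_s: 17.5
tcp_pos: [533.4, 136.1, 25.4]
tcp_rot: [0.001, 1.0, 0.014, 0.0]
contact_force: [-2.6, -2.0, 10.3]
gripper_width: 14.8
grasp_force: 60.2
time_s: 18.0
tcp_pos: [532.1, 136.2, 175.0]
tcp_rot: [0.0, 1.0, 0.014, -0.001]
contact_force: [0.8, 0.1, -4.2]
gripper_width: 14.7
grasp_force: 59.1
now [532.1 136.2 175. ] yaw -88.4 t 18.0 w 14.7 F [ 0.8  0.1 -4.2]
 slide [ 0.214  0.888 -0.025] twist [-0.     0.002 -0.408]
 slide [-0.308  0.846  0.   ] twist [ 0.     0.    -0.756]
 slide [-0.808  0.105  0.   ] twist [ 0.     0.    -0.564]
[ 0.06  0.3  -0.46  1.83  0.15  1.05 -2.01]
```

```bash

python3 -m creep '{"slide":[[0.04,0.15,-0.01],[0.09,0.34,-0.025],[0.13,0.53,-0.025],[0.17,0.71,-0.025],[0.214,0.888,-0.025]],"twist":[[0,0,-0.08],[0,0,-0.16],[0,0,-0.24],[0,0,-0.32],[0,0,-0.408]]}'
python3 -m creep '{"slide":[[-0.06,0.17,0],[-0.12,0.34,0],[-0.18,0.51,0],[-0.24,0.68,0],[-0.308,0.846,0]],"twist":[[0,0,-0.15],[0,0,-0.3],[0,0,-0.45],[0,0,-0.6],[0,0,-0.756]]}'
python3 -m creep '{"slide":[[-0.16,0.02,0],[-0.33,0.04,0],[-0.5,0.06,0],[-0.66,0.08,0],[-0.78,0.105,0]],"twist":[[0,0,-0.11],[0,0,-0.23],[0,0,-0.35],[0,0,-0.46],[0,0,-0.564]]}'
python3 -m creep '{"slide":[[0,0,0],[0,0,0]],"twist":[[0,0,0],[0,0,0]]}'
python3 - <<'E'
from h import *
go((502,-363,180,-10.6),(502,-363,32,-10.6))
t=readout.read_state()['tcp_pos']
for n in('top','side'):
    C=cloud(snap(n,n+'6')).reshape(-1,3);q=C[(np.hypot(C[:,0]-t[0],C[:,1]-t[1])<75)&(C[:,2]>135)&(C[:,2]<t[2]-5)];print(n,len(q),np.percentile(q[:,2],[5,50,95]).round(1),cv2.minAreaRect(q[:,:2].astype(np.float32)))
E
```

```text
time_s: 18.5
tcp_pos: [580.2, -41.5, 178.6]
tcp_rot: [-0.0, 0.985, 0.175, -0.001]
contact_force: [-0.2, -0.3, -3.1]
gripper_width: 14.9
grasp_force: 59.0
time_s: 19.0
tcp_pos: [580.0, -221.1, 178.5]
tcp_rot: [-0.001, 0.89, 0.456, -0.0]
contact_force: [1.0, 0.4, -4.3]
gripper_width: 14.7
grasp_force: 59.0
time_s: 19.5
tcp_pos: [503.4, -360.7, 178.3]
tcp_rot: [-0.001, 0.769, 0.639, -0.001]
contact_force: [0.1, 0.2, -2.9]
gripper_width: 14.7
grasp_force: 59.1
time_s: 19.7
tcp_pos: [505.1, -358.6, 178.4]
tcp_rot: [-0.001, 0.77, 0.638, 0.0]
contact_force: [-0.5, 1.5, -3.4]
gripper_width: 14.8
grasp_force: 59.1
now [ 505.1 -358.6  178.4] yaw -10.8 t 19.7 w 14.8 F [-0.5  1.5 -3.4]
 slide [-0.025 -0.011 -0.008] twist [-0.001 -0.002 -0.004]
 slide [0.   0.   0.74] twist [0. 0. 0.]
top 540 [157.9 163.  167.4] ((504.241943359375, -357.3553466796875), (59.8455810546875, 120.53150939941406), 80.31192779541016)
side 562 [157.3 163.9 168.1] ((504.12506103515625, -355.65484619140625), (71.5287094116211, 121.4359130859375), 80.70626068115234)
```

View pics/side6.png

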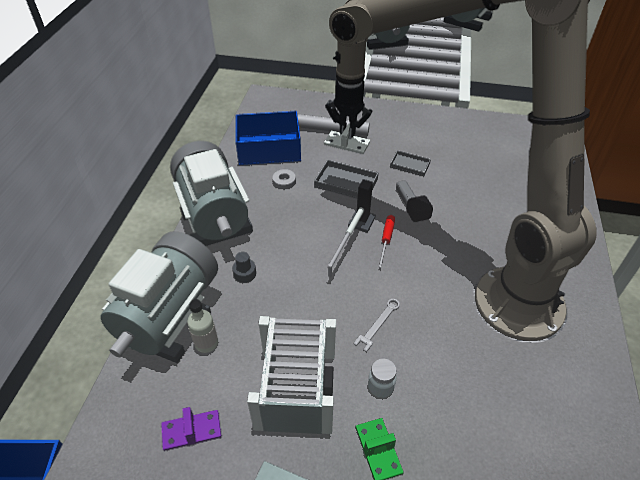

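The bracket is held level over the tray (345,170). I'll centre it and lower it.

```bash

python3 -m creep '{"slide":[[-0.034,-0.005,0.1],[-0.034,-0.005,0.25],[-0.034,-0.005,0.42],[-0.034,-0.005,0.57],[-0.034,-0.005,0.66]],"twist":[[0,0,0],[0,0,0],[0,0,0],[0,0,0],[0,0,0]]}'
python3 -m creep '{"slide":[[0,0,0.02],[0,0,0.04],[0,0,0.055],[0,0,0.065],[0,0,0.065]],"twist":[[0,0,0],[0,0,0],[0,0,0],[0,0,0],[0,0,0]]}'
python3 -c "
from h import *
go((502,-363,30,-10.6))"
```

```text
time_s: 20.3
tcp_pos: [503.2, -362.3, 44.5]
tcp_rot: [-0.002, 0.769, 0.639, -0.0]
contact_force: [-0.3, 1.2, -3.5]
gripper_width: 15.0
grasp_force: 59.1
time_s: 20.8
tcp_pos: [504.2, -365.2, 34.8]
tcp_rot: [0.001, 0.77, 0.639, 0.0]
contact_force: [-0.4, 0.2, -3.8]
gripper_width: 14.7
grasp_force: 59.1
now [ 504.2 -365.2   34.8] yaw -10.6 t 20.8 w 14.7 F [-0.4  0.2 -3.8]
 slide [ 0.009 -0.013  0.024] twist [ 0.001  0.001 -0.001]
```

```bash

python3 -m creep '{"slide":[[0,0,0.008],[0,0,0.016],[0,0,0.022],[0,0,0.022]],"twist":[[0,0,0],[0,0,0],[0,0,0],[0,0,0]]}'
python3 -m creep '{"slide":[[0,0,0.004],[0,0,0.008],[0,0,0.008]],"twist":[[0,0,0],[0,0,0],[0,0,0]]}'
```

```text
time_s: 21.2
tcp_pos: [503.7, -365.1, 29.6]
tcp_rot: [0.0, 0.77, 0.639, -0.0]
contact_force: [-0.1, -0.6, -3.6]
gripper_width: 14.7
grasp_force: 59.1
time_s: 21.5
tcp_pos: [503.8, -365.1, 29.5]
tcp_rot: [0.0, 0.77, 0.638, -0.0]
contact_force: [-3.7, 2.2, 5.7]
gripper_width: 14.9
grasp_force: 60.4
```

Touchdown; the force has reversed. I'll release and retreat.

```bash

python3 -m creep '{"slide":[[0,0,0],[0,0,0],[0,0,0],[0,0,0],[0,0,0]],"twist":[[0,0,0],[0,0,0],[0,0,0],[0,0,0],[0,0,0]]}' 1
python3 -m creep '{"slide":[[0,0,-0.05],[0,0,-0.2],[0,0,-0.4],[0,0,-0.6],[0,0,-0.8]],"twist":[[0,0,0],[0,0,0],[0,0,0],[0,0,0],[0,0,0]]}'
python3 -m creep '{"slide":[[-0.1,0,0],[-0.3,0,0],[-0.5,0,0],[-0.7,0,0],[-0.8,0,0]],"twist":[[0,0,0],[0,0,0],[0,0,0],[0,0,0],[0,0,0]]}'
python3 -m creep '{"slide":[[0,0,0],[0,0,0],[0,0,0]],"twist":[[0,0,0],[0,0,0],[0,0,0]]}'
python3 - <<'E'
from h import *
for n in('top','side'):
    s=snap(n,n+'7');C=cloud(s).reshape(-1,3)
    for z,r in((54,45),(14,75)):
        q=C[(np.hypot(C[:,0]-502,C[:,1]+363)<r)&(abs(C[:,2]-z)<4)]
        print(n,z,len(q),np.median(q[:,2]) if len(q) else '',cv2.minAreaRect(q[:,:2].astype(np.float32)) if len(q)>4 else '')
T=cv2.imread('pics/top7.png')[90:340,130:520];cv2.imwrite('pics/fin.png',cv2.resize(T,(780,500)))
E
```

```text
time_s: 22.0
tcp_pos: [503.9, -365.1, 28.1]
tcp_rot: [0.0, 0.77, 0.639, 0.0]
contact_force: [0.4, 0.5, 0.1]
gripper_width: 84.8
grasp_force: 0.0
time_s: 22.5
tcp_pos: [503.8, -364.8, 190.5]
tcp_rot: [0.0, 0.769, 0.639, 0.0]
contact_force: [0.8, -0.6, 0.2]
gripper_width: 85.7
grasp_force: 0.0
time_s: 23.0
tcp_pos: [471.2, -527.4, 187.7]
tcp_rot: [0.0, 0.771, 0.637, -0.001]
contact_force: [-0.1, -0.4, 0.3]
gripper_width: 85.4
grasp_force: 0.0
time_s: 23.3
tcp_pos: [475.3, -520.3, 188.2]
tcp_rot: [-0.0, 0.769, 0.64, 0.001]
contact_force: [0.1, 1.0, -0.6]
gripper_width: 85.1
grasp_force: 0.0
top 54 103 53.921405456011115 ((502.7745361328125, -365.43341064453125), (59.20696258544922, 15.90192699432373), 81.38127136230469)
top 14 658 13.912979844230561 ((501.6866149902344, -361.2884216308594), (106.92286682128906, 147.0452880859375), 79.31049346923828)
side 54 67 54.39629972927652 ((502.00384521484375, -363.2217102050781), (63.54520034790039, 16.514848709106445), 80.22095489501953)
side 14 472 14.520442115369939 ((508.21087646484375, -362.7934875488281), (116.32505798339844, 132.66549682617188), 78.94412994384766)
```

View pics/fin.png

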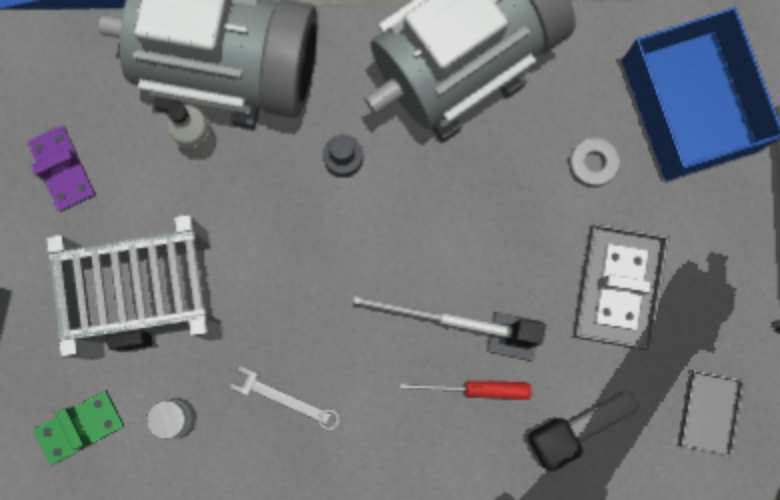

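The bracket lies flat and centred in the larger tray (622,287). The hook stands on its foot (517,333), and the bystanders haven't moved. Handing in.

```bash
python3 -c "
from bench import order; print(order.sign_off())"
```

```text
the job is handed in; nothing more can be done
None
```

The job is handed in: the hook drew the bracket out of the tunnel, the bracket lies flat and centred in the 170 x 110 tray, and the hook stands upright on its foot; no verdict came back.

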